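# Find the proud stud in a carrier plate and press it home

### The arm

A 7-joint arm with a two-finger parallel gripper is mounted at the origin on a cart in front of the work surface, level with it; the furniture and walls round the work are solid. World frame = base frame: x ahead of the robot, y to its left, z up, the work surface at z = 0. Lengths are in mm, angles in rad, forces in N, time in s.
With the tool pointing down it reaches from about 400 to 875 mm from the base axis. Payload 4.4 kg.
Tool frame: the origin (TCP) lies on the centre line of the jaws, within the pads' length; the fingertips stand 11 mm ahead of it and the grasp point (between the pads) lies 8 mm behind it (ctrl.tips_ahead is the distance from the TCP to the fingertips, in mm); z points along the fingers, y is the line along which they close (so a half turn about z gives the same grasp; the last joint's range is limited). The gripper opens to 85 mm and grips with 20 to 120 N. Pads are 22 mm wide; open, the fingers measure 114 mm over their backs; the gripper's body (76 mm by 85 mm) begins 54 mm behind the grasp point. The pads swing forward as they close: fully open they stand 13 mm farther back than shut.
Start: joints at [-1.399, 0.628, 0.038, 1.517, -0.027, 0.996, -0.02], TCP at [153.092, 631.728, 242.313] pointing down, gripper open.
Joint ranges: [-3.06, 3.06], [-0.37, 2.12], [-1.25, 1.32], [0.18, 2.47], [-1.1, 4.24], [0.23, 1.98], [-2.94, 2.94]. Speed limits (rad/s): [2.57, 2.57, 3.14, 3.14, 3.14, 3.14, 3.14].

### API

Orientations are given as [roll, pitch, yaw] about the fixed x, y, z axes, in that order (R = Rz(yaw) Ry(pitch) Rx(roll)).
In Python, from cell import ctrl, eyes, job gives the robot as it stands. The module is installed in compiled form; this text tells all that it offers.
- The arm moves only by the tool carry_out, never from a script. Its argument "moves" is a list of rows, each an object of numbers: "tx", "ty", "tz": the shift along the tool's x, y, z as a fraction of full scale; "twist": the turn about the tool's z as a fraction of full scale; "fingers": the opening, from 0 (shut) to 1 (fully open). In form: [{"tx": .., "ty": .., "tz": .., "twist": .., "fingers": ..}, ...]. A call has 1 to 12 rows; each row shifts and turns the commanded pose from where the row before left it, along the tool's axes as they then stand; what a row does not reach is not made up. Full scale, the value 1, is 0.3 m for a shift and pi rad for a turn. A row lasts 1/8 s, in which the tool goes at most 62.5 mm and 10.7 degrees, less where a joint would pass 70% of its speed; a pose out of reach is approached as far as the arm can. A call with a number of a shift or a turn outside -1 to 1 is refused whole. A call with a gripper value outside its range is refused whole. The fingers move at their own pace and stop on an object; the grip force is fixed at half the most. Time passes only in rows, so rows that do not move let the fingers close. It gives the time, the measured TCP pose, the force, the opening and the grip force at its end, in the units of the state.
- ctrl.read_state(): the state, without advancing time (a new reading comes with each control period).
- eyes.get_image(name): name is "side" or "top"; returns a dict with "color" (384x512x3 uint8, blue, green, red), "fovy" (degrees; the focal length in pixels is half the picture's height over the tangent of half this angle, whatever the lens; pixels are square), "cx", "cy" (the principal point, pixels), "k1" (the pictures are not rectified: a ray, as slopes to the right and down, at radius r is drawn at 1 + k1 r^2 times it, then the intrinsics apply), "world_from_camera" (4x4, takes a point from camera to world coordinates). Camera axes: x right, y up, looking along -z (the intrinsics and any distortion apply to the point x, -y, -z); pixel columns grow to the right and rows downward; lengths in mm; the calibration is good to about 2 mm. A picture is of the moment at which its call begins. There is no depth.
- job.finish_job(): hands the job in; it is judged then, once.
The state is a dict: "clock": time; "qpos": joint angles; "qd": joint speeds; "tau": joint torques, N m; "eef_pos": TCP position; "tool_rot": TCP orientation; "force": force on the tool from outside, world axes, zero at the start; "torque": the same for the moment, N m; "width": finger opening in mm; "gripper_force": force on a finger pad.
Only numpy, scipy, OpenCV 4.12 (cv2) and the standard library are available. Lean on these libraries where they do the work, as an engineer would, in place of code of your own. Each camera call takes 0.05 s, during which the arm holds its last target. There are 200 camera calls.

### The job

Out of sight under the sprung plugs in the carrier plate's five bores stand rest studs, and one of them is not fully home: it stands a few millimetres higher than the others. Take the sprung probe from its holder, find the high stud by pressing the plugs down with it until they go solid (never more than 12 N on a stud that is home), and push only the high one firmly home, level with the others, with no more than 50 N. Then stand the probe back in its holder, fully down.

Things in the scene. Friction and masses are not known exactly. Their poses are not given: they have to be found in the camera images.
- carrier: Bare aluminium carrier plate fixed on the worktop, 112 x 112 mm and 40 mm high; origin at the centre of its underside, z up. Five round bores, 18 mm wide with a 2 mm chamfer, open in its top face: at the centre and at (+-34, +-34) mm. A flat black plug, 16.8 mm across, closes each bore, its top 4 mm below the face; out of sight under each plug stands a steel rest stud.
- probe: Hand probe in its holder, loose, 0.12 to 0.2 kg, 122 mm long; origin at the end of its tip, z up along it. From the tip: sprung tip 6 mm diameter, 8 mm out of the shank; shank 9 mm diameter up to 55 mm; collar 26 mm diameter at 55 to 60 mm; square handle 16 x 16 mm at 60 to 118 mm, flats facing its x and y. The tip gives 6 mm against a spring (1.5 N at first, 5.5 N at the end), then is solid.
- probe_grip (a point): Point on the probe's axis in the handle, 90 mm above the end of the tip: where to grip it. Axes as the probe's.
- holder: Black plastic probe holder, fixed to the worktop: block 46 x 46 mm, 64 mm high, on a foot 46 (x) x 78 (y) x 8 mm; origin at the centre of its underside, z up. A round hole of 14 mm diameter, 60 mm deep, with a 2 mm chamfer, goes down its middle. The probe stands in it with the collar resting on the block's top, so that the end of the tip is 9 mm above the worktop.
- holder_mouth (a point): Centre of the mouth of the holder's hole, on the block's top face (64 mm above the worktop).
- carrier_bore0 (a point): Centre of the mouth of the bore at the +x +y corner (carrier's axes), on the top face. Each plug is held up by a weak spring (under 1.2 N); pressed down it meets its stud and goes solid, and comes up again when let go.
- carrier_bore1 (a point): Centre of the mouth of the bore at the +x -y corner (carrier's axes), on the top face. Four of the five studs are home, on a rigid stop, all at one level: over these a plug's top goes solid 11 to 17 mm below the face (the same for all four, but different from carrier to carrier). Over the high stud, in any bore, it goes solid 3.5 to 5 mm higher.
- carrier_bore2 (a point): Centre of the mouth of the bore at the centre (carrier's axes), on the top face. The high stud is held by friction: it stays put under less than about 15 N, slides down when pushed harder (some 18 to 22 N) through its plug, then meets a rigid stop level with the others. It does not spring back.
- carrier_bore3 (a point): Centre of the mouth of the bore at the -x +y corner (carrier's axes), on the top face.
- carrier_bore4 (a point): Centre of the mouth of the bore at the -x -y corner (carrier's axes), on the top face.
Mind the look-alikes: they are no part of the job. There is more than one size of the probe; the one meant has the size given above. Several things have the shape of the holder; the one meant has the colours described above.

How it is judged:
By the outcome, as a careful person would: the job done as asked, in the order asked, and still so for the second after the job is handed in, with the robot touching nothing.
It also fails if it takes over 61 s, if anything falls off the work surface, if the arm or the gripper's body presses on something with over 40 N, if the wrist force passes 120 N, or if a joint passes its speed limit or range.

## Working session

There is one attempt and no reset: what is moved stays moved. The work goes in short steps, Python scripts to look and compute and a tool call to move; the robot and the scene stay as the last step left them, time stands still between calls to the robot, and variables do not carry over. Pictures are saved under pics/ and viewed, at most 10 in all, crops included, and the job is handed in when it is done.

Besides the shell and the picture viewer there is one more tool, called after "Emit:" by a JSON object that holds its "method" and its "body", one argument or row to a line. carry_out: Moves the arm, as the interface text tells. Its arguments: {"type":"object","properties":{"moves":{"type":"array","items":{"type":"object","properties":{"tx":{"type":"number","minimum":-1,"maximum":1},"ty":{"type":"number","minimum":-1,"maximum":1},"tz":{"type":"number","minimum":-1,"maximum":1},"twist":{"type":"number","minimum":-1,"maximum":1},"fingers":{"type":"number"}}}}},"required":["moves"]}

```bash
mkdir -p pics
cat > h.py <<'E'
import numpy as np, cv2
from cell import ctrl, eyes, job
def cam(n):
    d=eyes.get_image(n); return d
def ray(d,u,v):
    f=192/np.tan(np.radians(d["fovy"])/2)
    K=np.array([[f,0,d["cx"]],[0,f,d["cy"]],[0,0,1]])
    # invert 1+k1 r^2
    p=np.array([(u-d["cx"])/f,(v-d["cy"])/f]);q=p.copy()
    for _ in range(30): q=p/(1+d["k1"]*(q@q))
    T=np.array(d["world_from_camera"]); return T[:3,3],T[:3,:3]@np.array([q[0],-q[1],-1])
def onz(d,u,v,z):
    o,r=ray(d,u,v); return o+r*(z-o[2])/r[2]
def proj(d,P):
    f=192/np.tan(np.radians(d["fovy"])/2);T=np.array(d["world_from_camera"])
    c=T[:3,:3].T@(np.array(P)-T[:3,3]); q=np.array([c[0],-c[1]])/-c[2]; q=q*(1+d["k1"]*(q@q)); return q*f+[d["cx"],d["cy"]]
E
python3 - <<'E'
from h import *
ims=[]
for n in("top","side"):
    d=cam(n);cv2.imwrite(f"pics/{n}0.png",d["color"]); print(n,d["fovy"],d["cx"],d["cy"],d["k1"],np.round(d["world_from_camera"],3).tolist())
s=ctrl.read_state();print(s)
E
```

```text
top 50.30445765265823 250.38632067976428 193.47815527728363 0.0455717868073304 [[-0.078, 0.97, -0.23, 454.307], [-0.997, -0.077, 0.013, 219.312], [-0.005, 0.23, 0.973, 920.203], [0.0, 0.0, 0.0, 1.0]]
side 46.14981237982804 245.66547451581351 192.27673731208375 -0.0972567179359571 [[-0.85, 0.275, -0.451, 220.839], [-0.527, -0.412, 0.743, 855.304], [0.019, 0.869, 0.494, 543.094], [0.0, 0.0, 0.0, 1.0]]
{'clock': 0.1, 'qpos': array([-1.39879989,  0.62923884,  0.03845598,  1.51826927, -0.02703572,
        0.99627856, -0.01996995]), 'qd': array([ 6.51533992e-04, -1.58330013e-03,  2.23205792e-04, -4.36603575e-03,
        4.60847262e-05,  8.57226138e-04,  3.08219746e-04]), 'tau': array([ 3.45445951e-03, -5.64515233e+01,  1.23090148e+00, -1.93966770e+01,
        1.14013773e-02,  5.47544769e-03,  1.18989516e-05]), 'eef_pos': array([152.9557265 , 631.19810216, 241.49039464]), 'tool_rot': array([-3.13991643e+00, -7.48506352e-06,  2.90379770e+00]), 'force': array([-0.48074569, -1.59460326,  0.92991855]), 'torque': array([-0.04983142,  0.01372707, -0.01986156]), 'gripper_force': 0.0, 'width': 85.19247823470103}
```

View pics/top0.png

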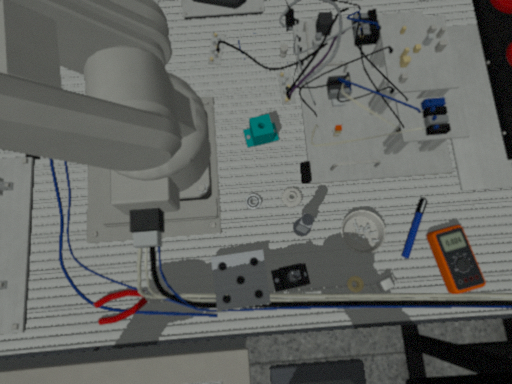

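View pics/side0.png

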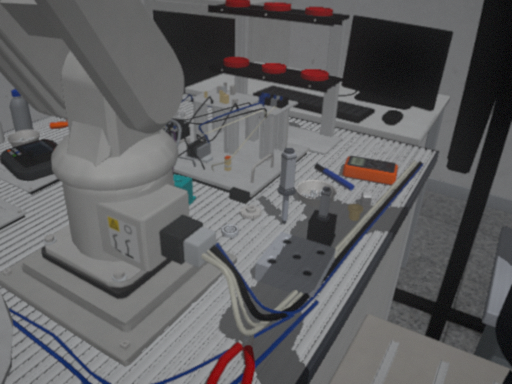

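Run:
```python
from h import *
for n in("top","side"):
    d=cam(n); print(n)
    for P in [(0,0,0),(153,632,242),(153,632,0)]: print(P,proj(d,P).round())
    if n=="top":
        t=d["color"]
        for nm,uv,z in [("carrier",(242,280),40),("block",(292,277),64),("tall",(303,225),0),("teal",(262,130),64)]: print(nm,onz(d,*uv,z).round())
        a=cv2.resize(t[190:330,190:340],None,fx=4,fy=4,interpolation=cv2.INTER_CUBIC)
    else:
        print(onz(d,322,235,30).round(), onz(d,286,222,0).round())
        b=cv2.resize(d["color"][140:300,240:380],None,fx=3.5,fy=3.5,interpolation=cv2.INTER_CUBIC)
cv2.imwrite("pics/c1.png",a);cv2.imwrite("pics/c2.png",b)
```

```text
top
(0, 0, 0) [388. 532.]
(153, 632, 242) [-32. 546.]
(153, 632, 0) [ 54. 468.]
carrier [477. 239.  40.]
block [475. 136.  64.]
tall [589.  94.   0.]
teal [800. 170.  64.]
side
(0, 0, 0) [575. 287.]
(153, 632, 242) [494. 468.]
(153, 632, 0) [410. 588.]
[471. 146.  30.] [573. 102.   0.]
```

View pics/c1.png

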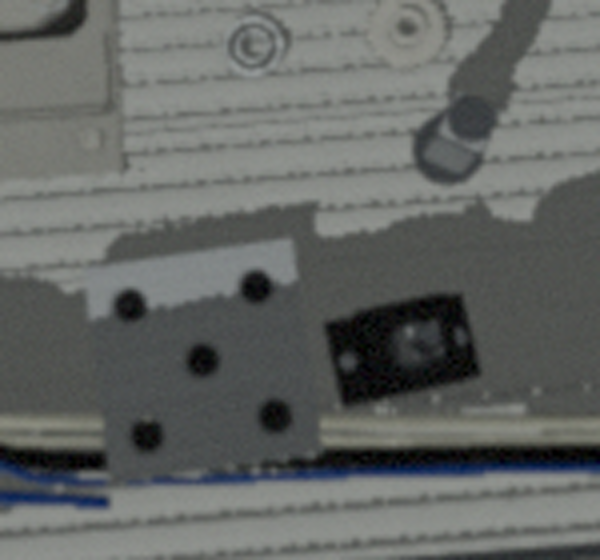

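View pics/c2.png

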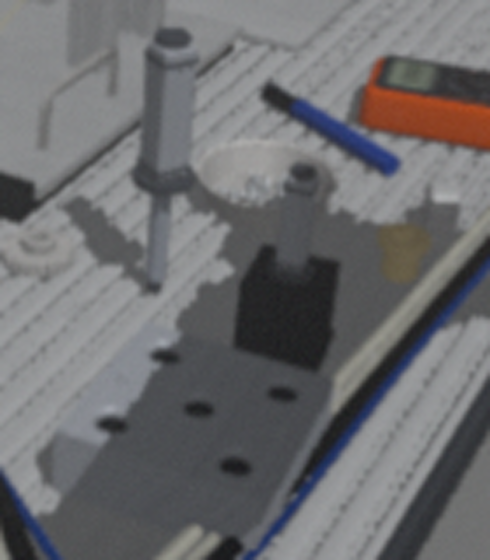

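The plug bores, by top pixel, are (222,266), (254,262), (240,280), (227,299) and (259,294).

| Could be taken for the target | Top pixel | Verdict |
|---|---|---|
| Grey probe in the black holder | (295,276) | Chosen: the holder is black |
| Taller probe standing on its own | (303,225) | Decoy: oversize |
| Teal holder | (262,130) | Decoy: wrong colour |

Next I measure.

Run:
```python
from h import *
d=cam("top"); g=cv2.cvtColor(d["color"],cv2.COLOR_BGR2GRAY)
sub=g[240:330,205:275]
up=cv2.resize(sub,None,fx=8,fy=8,interpolation=cv2.INTER_CUBIC)
m=(up<45).astype(np.uint8)
n,l,st,c=cv2.connectedComponentsWithStats(m)
P=[]
for i in range(1,n):
    if 600<st[i,4]<8000 and max(st[i,2:4])<90:
        u,v=(c[i]+.5)/8-.5+[205,240]; p=onz(d,u,v,39); 
        print("bore",u.round(1),v.round(1),p.round(1),st[i,2:5]); P.append(p)
# black holder
sub=g[255:300,265:320];up=cv2.resize(sub,None,fx=8,fy=8,interpolation=cv2.INTER_CUBIC)
m=cv2.morphologyEx((up<45).astype(np.uint8),cv2.MORPH_CLOSE,np.ones((50,50)))
cs,_=cv2.findContours(m,0,2);k=max(cs,key=cv2.contourArea);b=cv2.boxPoints(cv2.minAreaRect(k))
B=[(q+.5)/8-.5+[265,255] for q in b]
for q in B: print("foot",q.round(1),onz(d,*q,8).round(1))
print("foot c",onz(d,*np.mean(B,0),8).round(1))
a=cv2.resize(d["color"][250:302,262:322],None,fx=10,fy=10,interpolation=cv2.INTER_CUBIC)
a=cv2.convertScaleAbs(a,alpha=1.8)
e=cam("side"); s=cv2.resize(e["color"][175:255,300:345],None,fx=6.5,fy=6.5,interpolation=cv2.INTER_CUBIC); s=cv2.convertScaleAbs(s,alpha=1.8)
pad=np.zeros((520,600+s.shape[1],3),np.uint8); pad[:,:600]=a; pad[:s.shape[0],600:]=s
pad=pad[:,:]; cv2.imwrite("pics/c3.png",cv2.resize(pad,None,fx=.89,fy=.89))
```

```text
bore 253.7 261.6 [513.4 211.9  39. ] [  59   56 2551]
bore 222.1 266.2 [509.  279.5  39. ] [  55   57 2414]
bore 240.1 279.7 [478.2 243.3  39. ] [  63   61 2972]
bore 258.3 293.6 [447.  207.6  39. ] [  62   63 3052]
bore 226.3 298.6 [442.1 274.8  39. ] [  60   59 2859]
foot [270.4 269.4] [495.7 176.5   8. ]
foot [305.1 261.9] [506.2  99.    8. ]
foot [309.9 283.9] [458.4  93.8   8. ]
foot [275.2 291.5] [448.3 170.3   8. ]
foot c [476.9 134.9   8. ]
```

View pics/c3.png

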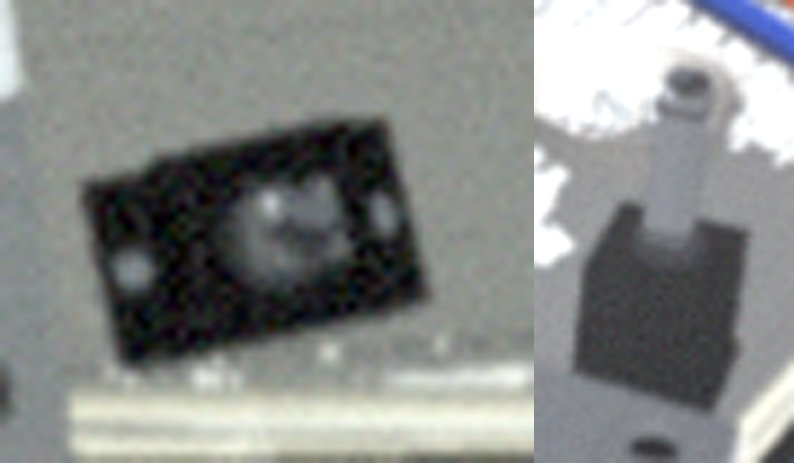

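Run:
```python
from h import *
d=cam("top");e=cam("side")
print("screws mid",((onz(d,276.9,280.3,8)+onz(d,305,273.9,8))/2).round(1), onz(d,276.9,280.3,8).round(1),onz(d,305,273.9,8).round(1))
print("cap top",onz(d,297.6,272.5,131).round(1),"side",onz(e,327,189.3,131).round(1))
print("expected cap px for centre", proj(d,(477,135,131)).round(1),proj(e,(477,135,131)).round(1))
A=np.array([ray(d,297.6,272.5),ray(e,327,189.3)]);o,r=A[:,0],A[:,1]
t=np.linalg.lstsq(np.stack([r[0],-r[1]],1),o[1]-o[0],rcond=None)[0];print("tri",o[0]+t[0]*r[0],o[1]+t[1]*r[1])
s=ctrl.read_state();print(s["eef_pos"],s["tool_rot"])
```

```text
screws mid [476.  133.3   8. ] [471.5 164.5   8. ] [480.4 102.    8. ]
cap top [480.5 131.5 131. ] side [474.3 140.8 131. ]
expected cap px for centre [296.  274.5] [326.9 187.7]
tri [480.74733268 130.79556982 124.66370031] [478.20005777 129.8820675  124.68068118]
[153.06255201 631.66612114 242.17226715] [-3.14136274e+00 -4.81982868e-05  2.90377855e+00]
```

Emit:
{"method": "carry_out", "body": {
  "moves": [
    {"tx": -0.13,"ty": -0.123,"fingers": 1},
    {"tx": -0.13,"ty": -0.123,"fingers": 1},
    {"tx": -0.13,"ty": -0.123,"fingers": 1},
    {"tx": -0.13,"ty": -0.123,"fingers": 1},
    {"tx": -0.13,"ty": -0.123,"fingers": 1},
    {"tx": -0.13,"ty": -0.123,"fingers": 1},
    {"tx": -0.13,"ty": -0.123,"fingers": 1},
    {"tx": -0.13,"ty": -0.123,"fingers": 1},
    {"tx": -0.13,"ty": -0.123,"fingers": 1},
    {"twist": -0.039,"fingers": 1},
    {"twist": -0.039,"fingers": 1},
    {"twist": -0.039,"fingers": 1}
  ]
}}

```text
validation failed for argument at $.mo...
```

Emit:
{"method": "carry_out", "body": {
  "moves": [
    {"tx": -0.13,"ty": -0.123,"tz": 0.0,"twist": 0.0,"fingers": 1.0},
    {"tx": -0.13,"ty": -0.123,"tz": 0.0,"twist": 0.0,"fingers": 1.0},
    {"tx": -0.13,"ty": -0.123,"tz": 0.0,"twist": 0.0,"fingers": 1.0},
    {"tx": -0.13,"ty": -0.123,"tz": 0.0,"twist": 0.0,"fingers": 1.0},
    {"tx": -0.13,"ty": -0.123,"tz": 0.0,"twist": 0.0,"fingers": 1.0},
    {"tx": -0.13,"ty": -0.123,"tz": 0.0,"twist": 0.0,"fingers": 1.0},
    {"tx": -0.13,"ty": -0.123,"tz": 0.0,"twist": 0.0,"fingers": 1.0},
    {"tx": -0.13,"ty": -0.123,"tz": 0.0,"twist": 0.0,"fingers": 1.0},
    {"tx": -0.13,"ty": -0.123,"tz": 0.0,"twist": 0.0,"fingers": 1.0},
    {"tx": 0.0,"ty": 0.0,"tz": 0.0,"twist": -0.039,"fingers": 1.0},
    {"tx": 0.0,"ty": 0.0,"tz": 0.0,"twist": -0.039,"fingers": 1.0},
    {"tx": 0.0,"ty": 0.0,"tz": 0.0,"twist": -0.039,"fingers": 1.0}
  ]
}}

```text
clock: 1.9
eef_pos: [416.2, 226.1, 242.5]
tool_rot: [3.141, 0.0, -3.008]
force: [-1.4, 0.6, 0.3]
width: 85.4
gripper_force: 0.0
```

Emit:
{"method": "carry_out", "body": {
  "moves": [
    {"tx": -0.08,"ty": -0.1665,"tz": 0.0,"twist": 0.0,"fingers": 1.0},
    {"tx": -0.08,"ty": -0.1665,"tz": 0.0,"twist": 0.0,"fingers": 1.0},
    {"tx": 0.0,"ty": 0.0,"tz": 0.15,"twist": 0.0,"fingers": 1.0},
    {"tx": 0.0,"ty": 0.0,"tz": 0.13,"twist": 0.0,"fingers": 1.0},
    {"tx": 0.0,"ty": 0.0,"tz": 0.0,"twist": 0.0,"fingers": 1.0}
  ]
}}

```text
clock: 2.52
eef_pos: [474.6, 132.7, 156.4]
tool_rot: [-3.141, -0.006, -3.012]
force: [-0.1, -0.2, 0.4]
width: 85.5
gripper_force: 0.0
```

Run:
```python
from h import *
d=cam("top");e=cam("side")
a=cv2.resize(d["color"][230:330,240:340],None,fx=5,fy=5,interpolation=cv2.INTER_CUBIC)
s=cv2.resize(e["color"][120:245,285:360],None,fx=4,fy=4,interpolation=cv2.INTER_CUBIC)
pad=np.zeros((500,800,3),np.uint8); pad[:,:500]=a; pad[:s.shape[0],500:500+s.shape[1]]=s
cv2.imwrite("pics/c4.png",cv2.convertScaleAbs(pad,alpha=1.4));st=ctrl.read_state();print(st["eef_pos"],st["tool_rot"],st["qpos"],st["force"])
print(proj(e,(477,133.5,131)),proj(e,st["eef_pos"]))
```

```text
[476.99962116 133.72856541 159.03934488] [ 3.14143089e+00  6.87056783e-04 -3.01160474e+00] [-0.32302738  0.5341417  -0.01000659  2.02635442  0.00925168  0.58043256
  1.36141114] [0.0254786  0.42846124 0.6332912 ]
[327.19754737 187.34996748] [328.74882317 174.31787892]
```

View pics/c4.png

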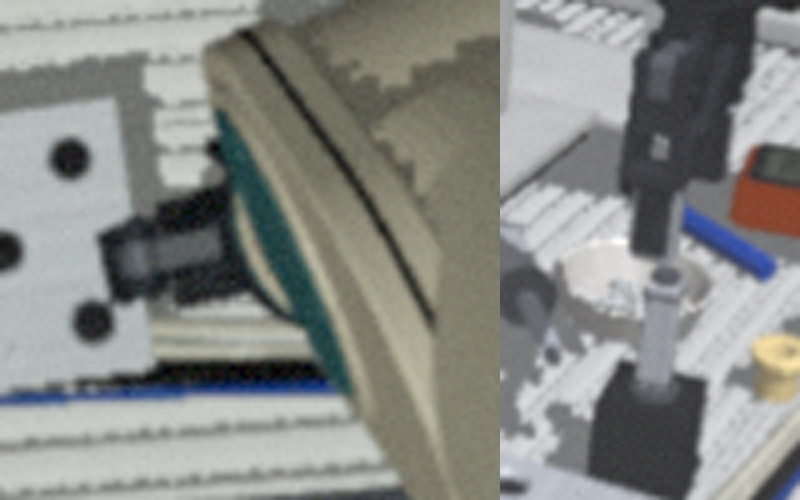

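Emit:
{"method": "carry_out", "body": {
  "moves": [
    {"tx": 0.0,"ty": 0.0,"tz": 0.113,"twist": 0.0,"fingers": 1.0},
    {"tx": 0.0,"ty": 0.0,"tz": 0.113,"twist": 0.0,"fingers": 1.0},
    {"tx": 0.0,"ty": 0.0,"tz": 0.0,"twist": 0.0,"fingers": 1.0},
    {"tx": 0.0,"ty": 0.0,"tz": 0.0,"twist": 0.0,"fingers": 0.3},
    {"tx": 0.0,"ty": 0.0,"tz": 0.0,"twist": 0.0,"fingers": 0.0},
    {"tx": 0.0,"ty": 0.0,"tz": 0.0,"twist": 0.0,"fingers": 0.0},
    {"tx": 0.0,"ty": 0.0,"tz": 0.0,"twist": 0.0,"fingers": 0.0},
    {"tx": 0.0,"ty": 0.0,"tz": 0.0,"twist": 0.0,"fingers": 0.0}
  ]
}}

```text
clock: 3.62
eef_pos: [476.9, 133.7, 91.1]
tool_rot: [3.141, 0.001, -3.012]
force: [-0.3, 0.9, 6.2]
width: 15.3
gripper_force: 58.3
```

Emit:
{"method": "carry_out", "body": {
  "moves": [
    {"tx": 0.0,"ty": 0.0,"tz": -0.05,"twist": 0.0,"fingers": 0.0},
    {"tx": 0.0,"ty": 0.0,"tz": -0.085,"twist": 0.0,"fingers": 0.0},
    {"tx": 0.0,"ty": 0.0,"tz": -0.085,"twist": 0.0,"fingers": 0.0},
    {"tx": 0.0,"ty": 0.0,"tz": 0.0,"twist": 0.0,"fingers": 0.0},
    {"tx": 0.0,"ty": 0.0,"tz": 0.0,"twist": 0.0,"fingers": 0.0}
  ]
}}

```text
clock: 4.25
eef_pos: [476.0, 133.2, 156.2]
tool_rot: [-3.141, -0.001, -3.012]
force: [0.4, 0.3, -1.3]
width: 15.5
gripper_force: 58.9
```

Run:
```python
from h import *
e=cam("side")
s=cv2.resize(e["color"][110:260,265:365],None,fx=4,fy=4,interpolation=cv2.INTER_CUBIC)
cv2.imwrite("pics/c5.png",cv2.convertScaleAbs(s,alpha=1.4));st=ctrl.read_state();print(st["eef_pos"],st["tool_rot"],st["force"],st["width"])
p=st["eef_pos"]; print("tip exp px in crop",[(proj(e,p-[0,0,k])-[265,110])*4 for k in(82,27)])
```

```text
[475.78015492 133.15774705 155.81278653] [-3.14127718e+00 -1.66762989e-03 -3.01188571e+00] [-0.50813038 -0.05753594 -1.85452319] 15.187417090324484
tip exp px in crop [array([238.77533226, 411.47074102]), array([250.94560005, 313.8131769 ])]
```

View pics/c5.png

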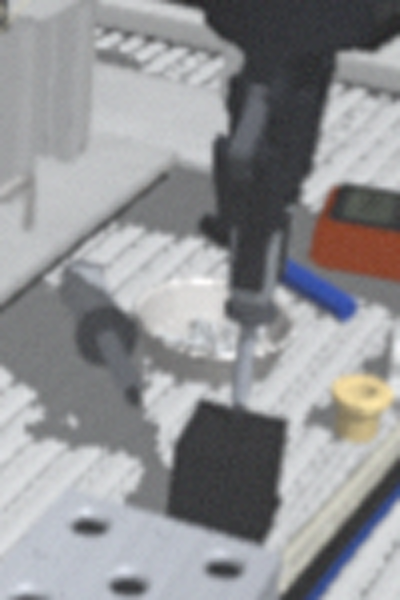

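Emit:
{"method": "carry_out", "body": {
  "moves": [
    {"tx": -0.028,"ty": 0.1815,"tz": 0.0,"twist": 0.0,"fingers": 0.0},
    {"tx": -0.028,"ty": 0.1815,"tz": 0.0,"twist": 0.0,"fingers": 0.0},
    {"tx": 0.0,"ty": 0.0,"tz": 0.09,"twist": 0.0,"fingers": 0.0},
    {"tx": 0.0,"ty": 0.0,"tz": 0.0,"twist": 0.0,"fingers": 0.0},
    {"tx": 0.0,"ty": 0.0,"tz": 0.0,"twist": 0.0,"fingers": 0.0}
  ]
}}

```text
clock: 4.92
eef_pos: [479.0, 242.4, 129.3]
tool_rot: [-3.141, -0.001, -3.013]
force: [0.4, -0.1, -1.5]
width: 15.2
gripper_force: 59.0
```

```bash
cat >> h.py <<'E'
def avg(n=5):
    S=[]
    for i in range(n):
        d=eyes.get_image("side"); s=ctrl.read_state(); S.append(np.r_[s["eef_pos"],s["force"],s["tool_rot"]])
    S=np.array(S); print("t",round(s["clock"],2),"pos",S[:,:3].mean(0).round(2),"sd",S[:,2].std().round(2),"tipz",(S[:,2].mean()-82.1).round(2),"F",S[:,3:6].mean(0).round(2),"sd",S[:,5].std().round(2),S[-1,6:].round(4))
    return d,S
E
python3 - <<'E'
from h import *
d,S=avg(6)
s=cv2.resize(d["color"][130:290,240:360],None,fx=3.7,fy=3.7,interpolation=cv2.INTER_CUBIC)
t=cam("top"); a=cv2.resize(t["color"][240:330,205:275],None,fx=5,fy=5,interpolation=cv2.INTER_CUBIC)
pad=np.zeros((592,800,3),np.uint8);pad[:,:444]=s[:592];pad[:450,445:795]=a
cv2.imwrite("pics/c6.png",cv2.convertScaleAbs(pad,alpha=1.4))
E
```

```text
t 5.22 pos [479.59 242.94 130.07] sd 0.15 tipz 47.97 F [-0.07 -0.09 -1.39] sd 0.4 [ 3.1412e+00  9.0000e-04 -3.0128e+00]
```

View pics/c6.png

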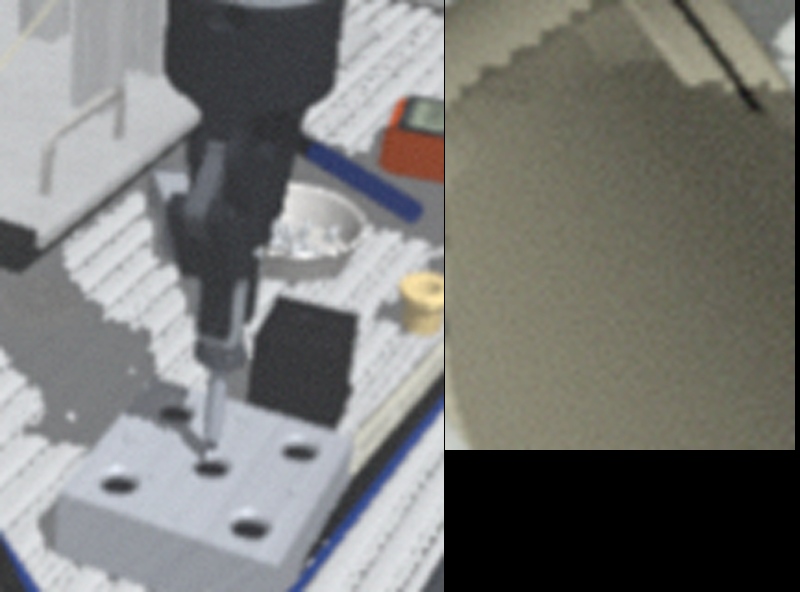

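Emit:
{"method": "carry_out", "body": {
  "moves": [
    {"tx": 0.003,"ty": 0.0,"tz": 0.03,"twist": 0.0,"fingers": 0.0},
    {"tx": 0.0,"ty": 0.0,"tz": 0.02,"twist": 0.0,"fingers": 0.0},
    {"tx": 0.0,"ty": 0.0,"tz": 0.01,"twist": 0.0,"fingers": 0.0},
    {"tx": 0.0,"ty": 0.0,"tz": 0.0,"twist": 0.0,"fingers": 0.0}
  ]
}}

```text
clock: 5.78
eef_pos: [477.9, 243.3, 111.1]
tool_rot: [-3.141, -0.001, -3.012]
force: [-0.1, -0.9, -1.3]
width: 15.2
gripper_force: 59.1
```

```bash
python3 -c "
from h import *
avg(5)"
```

```text
t 6.03 pos [478.05 243.43 111.5 ] sd 0.13 tipz 29.4 F [-0.15 -0.4  -1.26] sd 0.44 [ 3.1416 -0.     -3.0118]
```

Emit:
{"method": "carry_out", "body": {
  "moves": [
    {"tx": 0.0,"ty": 0.0,"tz": 0.01,"twist": 0.0,"fingers": 0.0},
    {"tx": 0.0,"ty": 0.0,"tz": 0.003,"twist": 0.0,"fingers": 0.0},
    {"tx": 0.0,"ty": 0.0,"tz": 0.0,"twist": 0.0,"fingers": 0.0}
  ]
}}

```text
clock: 6.4
eef_pos: [478.4, 243.6, 107.6]
tool_rot: [3.141, 0.0, -3.012]
force: [-0.7, -0.6, -0.4]
width: 15.4
gripper_force: 59.1
```

```bash
python3 -c "
from h import *
avg(5)"
```

```text
t 6.65 pos [478.33 243.57 107.65] sd 0.03 tipz 25.55 F [ 0.06 -0.22 -0.94] sd 0.29 [ 3.1414e+00  3.0000e-04 -3.0118e+00]
```

Emit:
{"method": "carry_out", "body": {
  "moves": [
    {"tx": 0.0,"ty": 0.0,"tz": 0.01,"twist": 0.0,"fingers": 0.0},
    {"tx": 0.0,"ty": 0.0,"tz": 0.003,"twist": 0.0,"fingers": 0.0},
    {"tx": 0.0,"ty": 0.0,"tz": 0.0,"twist": 0.0,"fingers": 0.0}
  ]
}}

```text
clock: 7.02
eef_pos: [478.3, 243.6, 103.8]
tool_rot: [3.141, 0.0, -3.012]
force: [0.5, 0.5, 1.5]
width: 15.2
gripper_force: 59.3
```

```bash
python3 -c "
from h import *
avg(5)"
```

```text
t 7.28 pos [478.33 243.57 103.84] sd 0.02 tipz 21.74 F [0.35 0.22 1.56] sd 0.49 [ 3.1414e+00  3.0000e-04 -3.0118e+00]
```

Emit:
{"method": "carry_out", "body": {
  "moves": [
    {"tx": 0.0,"ty": 0.0,"tz": -0.09,"twist": 0.0,"fingers": 0.0},
    {"tx": 0.0,"ty": 0.0,"tz": 0.0,"twist": 0.0,"fingers": 0.0},
    {"tx": -0.106,"ty": -0.12,"tz": 0.0,"twist": 0.0,"fingers": 0.0},
    {"tx": 0.0,"ty": 0.0,"tz": 0.0,"twist": 0.0,"fingers": 0.0},
    {"tx": 0.0,"ty": 0.0,"tz": 0.0,"twist": 0.0,"fingers": 0.0},
    {"tx": 0.0,"ty": 0.0,"tz": 0.03,"twist": 0.0,"fingers": 0.0},
    {"tx": 0.0,"ty": 0.0,"tz": 0.03,"twist": 0.0,"fingers": 0.0},
    {"tx": 0.0,"ty": 0.0,"tz": 0.014,"twist": 0.0,"fingers": 0.0},
    {"tx": 0.0,"ty": 0.0,"tz": 0.013,"twist": 0.0,"fingers": 0.0},
    {"tx": 0.0,"ty": 0.0,"tz": 0.0,"twist": 0.0,"fingers": 0.0}
  ]
}}

```text
clock: 8.52
eef_pos: [513.8, 212.6, 104.9]
tool_rot: [3.141, -0.001, -3.011]
force: [-2.1, 1.9, 4.3]
width: 15.1
gripper_force: 60.1
```

```bash
python3 -c "
from h import *
avg(5)"
```

```text
t 8.78 pos [513.88 212.5  104.86] sd 0.04 tipz 22.76 F [-2.21  1.77  4.79] sd 0.72 [ 3.1409e+00 -5.0000e-04 -3.0114e+00]
```

Emit:
{"method": "carry_out", "body": {
  "moves": [
    {"tx": 0.0,"ty": 0.0,"tz": -0.05,"twist": 0.0,"fingers": 0.0},
    {"tx": 0.006,"ty": 0.007,"tz": 0.0,"twist": 0.0,"fingers": 0.0},
    {"tx": 0.0,"ty": 0.0,"tz": 0.025,"twist": 0.0,"fingers": 0.0},
    {"tx": 0.0,"ty": 0.0,"tz": 0.015,"twist": 0.0,"fingers": 0.0},
    {"tx": 0.0,"ty": 0.0,"tz": 0.01,"twist": 0.0,"fingers": 0.0},
    {"tx": 0.0,"ty": 0.0,"tz": 0.0,"twist": 0.0,"fingers": 0.0}
  ]
}}

```text
clock: 9.52
eef_pos: [512.7, 213.6, 104.7]
tool_rot: [-3.142, 0.0, -3.012]
force: [0.1, -0.1, 3.7]
width: 15.4
gripper_force: 60.3
```

```bash
python3 -c "
from h import *
avg(5)"
```

```text
t 9.78 pos [512.64 213.65 104.76] sd 0.01 tipz 22.66 F [ 0.21 -0.17  4.62] sd 0.51 [-3.1416e+00  6.0000e-04 -3.0120e+00]
```

Emit:
{"method": "carry_out", "body": {
  "moves": [
    {"tx": 0.0,"ty": 0.0,"tz": -0.09,"twist": 0.0,"fingers": 0.0},
    {"tx": 0.0,"ty": 0.0,"tz": 0.0,"twist": 0.0,"fingers": 0.0},
    {"tx": -0.007,"ty": 0.113,"tz": 0.0,"twist": 0.0,"fingers": 0.0},
    {"tx": -0.007,"ty": 0.113,"tz": 0.0,"twist": 0.0,"fingers": 0.0},
    {"tx": 0.0,"ty": 0.0,"tz": 0.0,"twist": 0.0,"fingers": 0.0},
    {"tx": 0.0,"ty": 0.0,"tz": 0.0,"twist": 0.0,"fingers": 0.0},
    {"tx": 0.0,"ty": 0.0,"tz": 0.03,"twist": 0.0,"fingers": 0.0},
    {"tx": 0.0,"ty": 0.0,"tz": 0.03,"twist": 0.0,"fingers": 0.0},
    {"tx": 0.0,"ty": 0.0,"tz": 0.015,"twist": 0.0,"fingers": 0.0},
    {"tx": 0.0,"ty": 0.0,"tz": 0.015,"twist": 0.0,"fingers": 0.0},
    {"tx": 0.0,"ty": 0.0,"tz": 0.0,"twist": 0.0,"fingers": 0.0}
  ]
}}

```text
clock: 11.15
eef_pos: [507.6, 281.0, 104.5]
tool_rot: [-3.141, -0.001, -3.012]
force: [-0.9, -1.6, 1.0]
width: 15.5
gripper_force: 59.6
```

```bash
python3 -c "
from h import *
avg(5)"
```

```text
t 11.4 pos [507.66 281.21 104.8 ] sd 0.07 tipz 22.7 F [-0.5  -1.22  1.26] sd 0.34 [-3.1416e+00  1.0000e-04 -3.0119e+00]
```

Emit:
{"method": "carry_out", "body": {
  "moves": [
    {"tx": 0.0,"ty": 0.0,"tz": -0.09,"twist": 0.0,"fingers": 0.0},
    {"tx": 0.0,"ty": 0.0,"tz": 0.0,"twist": 0.0,"fingers": 0.0},
    {"tx": 0.113,"ty": 0.004,"tz": 0.0,"twist": 0.0,"fingers": 0.0},
    {"tx": 0.113,"ty": 0.006,"tz": 0.0,"twist": 0.0,"fingers": 0.0},
    {"tx": 0.0,"ty": 0.0,"tz": 0.0,"twist": 0.0,"fingers": 0.0},
    {"tx": 0.0,"ty": 0.0,"tz": 0.0,"twist": 0.0,"fingers": 0.0},
    {"tx": 0.0,"ty": 0.0,"tz": 0.03,"twist": 0.0,"fingers": 0.0},
    {"tx": 0.0,"ty": 0.0,"tz": 0.03,"twist": 0.0,"fingers": 0.0},
    {"tx": 0.0,"ty": 0.0,"tz": 0.015,"twist": 0.0,"fingers": 0.0},
    {"tx": 0.0,"ty": 0.0,"tz": 0.015,"twist": 0.0,"fingers": 0.0},
    {"tx": 0.0,"ty": 0.0,"tz": 0.0,"twist": 0.0,"fingers": 0.0}
  ]
}}

```text
clock: 12.78
eef_pos: [440.2, 275.5, 104.4]
tool_rot: [-3.141, -0.0, -3.012]
force: [0.1, -1.0, 1.6]
width: 15.4
gripper_force: 59.6
```

```bash
python3 -c "
from h import *
avg(5)"
```

```text
t 13.03 pos [440.2  275.53 104.81] sd 0.08 tipz 22.71 F [ 0.   -0.87  0.58] sd 0.44 [-3.1415e+00  2.0000e-04 -3.0120e+00]
```

Emit:
{"method": "carry_out", "body": {
  "moves": [
    {"tx": 0.0,"ty": 0.0,"tz": -0.09,"twist": 0.0,"fingers": 0.0},
    {"tx": 0.0,"ty": 0.0,"tz": 0.0,"twist": 0.0,"fingers": 0.0},
    {"tx": 0.007,"ty": -0.113,"tz": 0.0,"twist": 0.0,"fingers": 0.0},
    {"tx": 0.007,"ty": -0.113,"tz": 0.0,"twist": 0.0,"fingers": 0.0},
    {"tx": 0.0,"ty": 0.0,"tz": 0.0,"twist": 0.0,"fingers": 0.0},
    {"tx": 0.0,"ty": 0.0,"tz": 0.0,"twist": 0.0,"fingers": 0.0},
    {"tx": 0.0,"ty": 0.0,"tz": 0.03,"twist": 0.0,"fingers": 0.0},
    {"tx": 0.0,"ty": 0.0,"tz": 0.03,"twist": 0.0,"fingers": 0.0},
    {"tx": 0.0,"ty": 0.0,"tz": 0.015,"twist": 0.0,"fingers": 0.0},
    {"tx": 0.0,"ty": 0.0,"tz": 0.015,"twist": 0.0,"fingers": 0.0},
    {"tx": 0.0,"ty": 0.0,"tz": 0.0,"twist": 0.0,"fingers": 0.0}
  ]
}}

```text
clock: 14.4
eef_pos: [444.4, 208.2, 104.4]
tool_rot: [3.141, -0.001, -3.012]
force: [0.0, 1.4, 1.5]
width: 15.3
gripper_force: 59.6
```

```bash
python3 -c "
from h import *
avg(5)"
```

```text
t 14.65 pos [444.46 208.16 104.76] sd 0.08 tipz 22.66 F [-1.16  0.75  1.17] sd 0.45 [ 3.1413 -0.     -3.0117]
```

Emit:
{"method": "carry_out", "body": {
  "moves": [
    {"tx": 0.0,"ty": 0.0,"tz": -0.09,"twist": 0.0,"fingers": 0.0},
    {"tx": 0.0,"ty": 0.0,"tz": 0.0,"twist": 0.0,"fingers": 0.0},
    {"tx": -0.114,"ty": -0.0055,"tz": 0.0,"twist": 0.0,"fingers": 0.0},
    {"tx": -0.114,"ty": -0.0055,"tz": 0.0,"twist": 0.0,"fingers": 0.0},
    {"tx": 0.0,"ty": 0.0,"tz": 0.0,"twist": 0.0,"fingers": 0.0},
    {"tx": 0.0,"ty": 0.0,"tz": 0.0,"twist": 0.0,"fingers": 0.0},
    {"tx": 0.0,"ty": 0.0,"tz": 0.03,"twist": 0.0,"fingers": 0.0},
    {"tx": 0.0,"ty": 0.0,"tz": 0.03,"twist": 0.0,"fingers": 0.0},
    {"tx": 0.0,"ty": 0.0,"tz": 0.015,"twist": 0.0,"fingers": 0.0},
    {"tx": 0.0,"ty": 0.0,"tz": 0.015,"twist": 0.0,"fingers": 0.0},
    {"tx": 0.0,"ty": 0.0,"tz": 0.0,"twist": 0.0,"fingers": 0.0}
  ]
}}

```text
clock: 16.02
eef_pos: [512.3, 213.5, 104.7]
tool_rot: [-3.142, -0.001, -3.012]
force: [-2.5, 0.2, 4.4]
width: 14.5
gripper_force: 60.1
```

```bash
python3 -c "
from h import *
avg(4)"
```

```text
t 16.23 pos [512.32 213.53 104.72] sd 0.02 tipz 22.62 F [-2.79 -0.14  4.06] sd 0.09 [-3.1416e+00 -1.0000e-03 -3.0117e+00]
```

Emit:
{"method": "carry_out", "body": {
  "moves": [
    {"tx": 0.0,"ty": 0.0,"tz": 0.003,"twist": 0.0,"fingers": 0.0},
    {"tx": 0.0,"ty": 0.0,"tz": 0.0,"twist": 0.0,"fingers": 0.0},
    {"tx": 0.0,"ty": 0.0,"tz": 0.0,"twist": 0.0,"fingers": 0.0}
  ]
}}

```text
clock: 16.6
eef_pos: [512.5, 213.6, 104.3]
tool_rot: [3.141, -0.001, -3.012]
force: [-3.9, -1.3, 9.8]
width: 15.3
gripper_force: 60.9
```

Emit:
{"method": "carry_out", "body": {
  "moves": [
    {"tx": 0.0,"ty": 0.0,"tz": 0.003,"twist": 0.0,"fingers": 0.0},
    {"tx": 0.0,"ty": 0.0,"tz": 0.0,"twist": 0.0,"fingers": 0.0},
    {"tx": 0.0,"ty": 0.0,"tz": 0.0,"twist": 0.0,"fingers": 0.0}
  ]
}}

```text
clock: 16.98
eef_pos: [512.6, 213.6, 103.9]
tool_rot: [3.141, -0.0, -3.012]
force: [-5.6, -0.8, 13.8]
width: 14.9
gripper_force: 61.3
```

Emit:
{"method": "carry_out", "body": {
  "moves": [
    {"tx": 0.002,"ty": 0.0,"tz": 0.003,"twist": 0.0,"fingers": 0.0},
    {"tx": 0.0,"ty": 0.0,"tz": 0.0,"twist": 0.0,"fingers": 0.0},
    {"tx": 0.0,"ty": 0.0,"tz": 0.0,"twist": 0.0,"fingers": 0.0}
  ]
}}

```text
clock: 17.35
eef_pos: [512.4, 213.6, 103.2]
tool_rot: [3.141, 0.001, -3.012]
force: [-4.5, -1.5, 13.8]
width: 15.1
gripper_force: 61.4
```

Emit:
{"method": "carry_out", "body": {
  "moves": [
    {"tx": 0.0,"ty": 0.0,"tz": 0.003,"twist": 0.0,"fingers": 0.0},
    {"tx": 0.0,"ty": 0.0,"tz": 0.0,"twist": 0.0,"fingers": 0.0},
    {"tx": 0.0,"ty": 0.0,"tz": 0.0,"twist": 0.0,"fingers": 0.0}
  ]
}}

```text
clock: 17.73
eef_pos: [512.4, 213.6, 102.3]
tool_rot: [3.141, 0.001, -3.012]
force: [-4.5, -0.3, 14.9]
width: 15.2
gripper_force: 61.4
```

Emit:
{"method": "carry_out", "body": {
  "moves": [
    {"tx": 0.0,"ty": 0.0,"tz": 0.003,"twist": 0.0,"fingers": 0.0},
    {"tx": 0.0,"ty": 0.0,"tz": 0.0,"twist": 0.0,"fingers": 0.0},
    {"tx": 0.0,"ty": 0.0,"tz": 0.0,"twist": 0.0,"fingers": 0.0}
  ]
}}

```text
clock: 18.1
eef_pos: [512.4, 213.6, 101.5]
tool_rot: [3.141, 0.001, -3.012]
force: [-5.4, -1.7, 14.8]
width: 15.2
gripper_force: 61.4
```

Emit:
{"method": "carry_out", "body": {
  "moves": [
    {"tx": 0.0,"ty": 0.0,"tz": 0.003,"twist": 0.0,"fingers": 0.0},
    {"tx": 0.0,"ty": 0.0,"tz": 0.003,"twist": 0.0,"fingers": 0.0},
    {"tx": 0.0,"ty": 0.0,"tz": 0.0,"twist": 0.0,"fingers": 0.0},
    {"tx": 0.0,"ty": 0.0,"tz": 0.0,"twist": 0.0,"fingers": 0.0}
  ]
}}

```text
clock: 18.6
eef_pos: [512.4, 213.6, 99.7]
tool_rot: [3.141, 0.001, -3.012]
force: [-5.3, -1.2, 15.1]
width: 15.4
gripper_force: 61.6
```

Emit:
{"method": "carry_out", "body": {
  "moves": [
    {"tx": 0.0,"ty": 0.0,"tz": 0.003,"twist": 0.0,"fingers": 0.0},
    {"tx": 0.0,"ty": 0.0,"tz": 0.0,"twist": 0.0,"fingers": 0.0},
    {"tx": 0.0,"ty": 0.0,"tz": 0.0,"twist": 0.0,"fingers": 0.0}
  ]
}}

```text
clock: 18.98
eef_pos: [512.5, 213.6, 99.5]
tool_rot: [3.141, 0.001, -3.012]
force: [-6.0, -1.3, 21.2]
width: 15.0
gripper_force: 62.5
```

Emit:
{"method": "carry_out", "body": {
  "moves": [
    {"tx": 0.0,"ty": 0.0,"tz": 0.003,"twist": 0.0,"fingers": 0.0},
    {"tx": 0.0,"ty": 0.0,"tz": 0.0,"twist": 0.0,"fingers": 0.0},
    {"tx": 0.0,"ty": 0.0,"tz": 0.0,"twist": 0.0,"fingers": 0.0}
  ]
}}

```text
clock: 19.35
eef_pos: [512.6, 213.6, 99.2]
tool_rot: [3.141, 0.001, -3.012]
force: [-6.5, -1.6, 25.1]
width: 15.0
gripper_force: 63.2
```

Emit:
{"method": "carry_out", "body": {
  "moves": [
    {"tx": 0.0,"ty": 0.0,"tz": 0.004,"twist": 0.0,"fingers": 0.0},
    {"tx": 0.0,"ty": 0.0,"tz": 0.0,"twist": 0.0,"fingers": 0.0},
    {"tx": 0.0,"ty": 0.0,"tz": 0.0,"twist": 0.0,"fingers": 0.0}
  ]
}}

```text
clock: 19.73
eef_pos: [512.7, 213.7, 98.8]
tool_rot: [3.141, 0.002, -3.012]
force: [-8.0, -2.5, 32.7]
width: 15.3
gripper_force: 64.2
```

Emit:
{"method": "carry_out", "body": {
  "moves": [
    {"tx": 0.0,"ty": 0.0,"tz": -0.02,"twist": 0.0,"fingers": 0.0},
    {"tx": 0.0,"ty": 0.0,"tz": -0.09,"twist": 0.0,"fingers": 0.0},
    {"tx": 0.0,"ty": 0.0,"tz": 0.0,"twist": 0.0,"fingers": 0.0},
    {"tx": 0.0,"ty": 0.0,"tz": 0.0,"twist": 0.0,"fingers": 0.0},
    {"tx": 0.0,"ty": 0.0,"tz": 0.04,"twist": 0.0,"fingers": 0.0},
    {"tx": 0.0,"ty": 0.0,"tz": 0.03,"twist": 0.0,"fingers": 0.0},
    {"tx": 0.0,"ty": 0.0,"tz": 0.011,"twist": 0.0,"fingers": 0.0},
    {"tx": 0.0,"ty": 0.0,"tz": 0.0,"twist": 0.0,"fingers": 0.0},
    {"tx": 0.0,"ty": 0.0,"tz": 0.0,"twist": 0.0,"fingers": 0.0}
  ]
}}

```text
clock: 20.85
eef_pos: [512.0, 213.3, 104.1]
tool_rot: [-3.141, -0.001, -3.012]
force: [-1.5, -0.2, 1.9]
width: 15.0
gripper_force: 59.6
```

```bash
python3 -c "
from h import *
avg(4)"
```

```text
t 21.05 pos [512.06 213.29 104.16] sd 0.01 tipz 22.06 F [-1.43 -0.57  1.07] sd 0.31 [-3.1414e+00 -4.0000e-04 -3.0119e+00]
```

Emit:
{"method": "carry_out", "body": {
  "moves": [
    {"tx": 0.0,"ty": 0.0,"tz": -0.09,"twist": 0.0,"fingers": 0.0},
    {"tx": 0.0,"ty": 0.0,"tz": -0.09,"twist": 0.0,"fingers": 0.0},
    {"tx": 0.0,"ty": 0.0,"tz": 0.0,"twist": 0.0,"fingers": 0.0},
    {"tx": 0.075,"ty": -0.124,"tz": 0.0,"twist": 0.0,"fingers": 0.0},
    {"tx": 0.075,"ty": -0.124,"tz": 0.0,"twist": 0.0,"fingers": 0.0},
    {"tx": 0.0,"ty": 0.0,"tz": 0.0,"twist": 0.0,"fingers": 0.0},
    {"tx": 0.0,"ty": 0.0,"tz": 0.0,"twist": 0.0,"fingers": 0.0}
  ]
}}

```text
clock: 21.92
eef_pos: [477.5, 134.4, 157.4]
tool_rot: [3.141, -0.0, -3.012]
force: [1.5, 0.7, -1.7]
width: 15.0
gripper_force: 59.4
```

Run:
```python
from h import *
d,S=avg(5)
s=cv2.resize(d["color"][120:260,270:370],None,fx=4,fy=4,interpolation=cv2.INTER_CUBIC)
cv2.imwrite("pics/c7.png",cv2.convertScaleAbs(s,alpha=1.4))
```

```text
t 22.18 pos [477.67 134.97 157.65] sd 0.09 tipz 75.55 F [ 0.13  0.24 -1.54] sd 0.44 [ 3.1412e+00  1.0000e-04 -3.0105e+00]
```

View pics/c7.png

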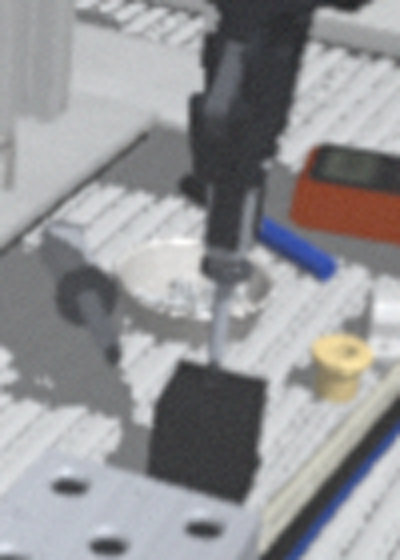

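Emit:
{"method": "carry_out", "body": {
  "moves": [
    {"tx": 0.003,"ty": -0.004,"tz": 0.0,"twist": 0.0,"fingers": 0.0},
    {"tx": 0.0,"ty": 0.0,"tz": 0.03,"twist": 0.0,"fingers": 0.0},
    {"tx": 0.0,"ty": 0.0,"tz": 0.03,"twist": 0.0,"fingers": 0.0},
    {"tx": 0.0,"ty": 0.0,"tz": 0.03,"twist": 0.0,"fingers": 0.0},
    {"tx": 0.0,"ty": 0.0,"tz": 0.0,"twist": 0.0,"fingers": 0.0}
  ]
}}

```text
clock: 22.8
eef_pos: [476.3, 132.8, 130.1]
tool_rot: [3.141, -0.001, -3.012]
force: [0.3, 0.5, -2.4]
width: 15.4
gripper_force: 59.1
```

```bash
python3 -c "
from h import *
avg(3)"
```

```text
t 22.95 pos [476.47 132.74 130.72] sd 0.19 tipz 48.62 F [-0.2   0.57 -2.29] sd 0.36 [ 3.1414e+00 -3.0000e-04 -3.0117e+00]
```

Emit:
{"method": "carry_out", "body": {
  "moves": [
    {"tx": -0.001,"ty": 0.003,"tz": 0.05,"twist": 0.0,"fingers": 0.0},
    {"tx": 0.0,"ty": 0.0,"tz": 0.05,"twist": 0.0,"fingers": 0.0},
    {"tx": 0.0,"ty": 0.0,"tz": 0.024,"twist": 0.0,"fingers": 0.0},
    {"tx": 0.0,"ty": 0.0,"tz": 0.0,"twist": 0.0,"fingers": 0.0},
    {"tx": 0.0,"ty": 0.0,"tz": 0.0,"twist": 0.0,"fingers": 0.0}
  ]
}}

```text
clock: 23.58
eef_pos: [476.9, 133.4, 93.8]
tool_rot: [-3.142, -0.0, -3.012]
force: [0.1, -0.2, -0.5]
width: 14.9
gripper_force: 59.2
```

```bash
python3 -c "
from h import *
avg(3)"
```

```text
t 23.73 pos [477.02 133.47  94.09] sd 0.07 tipz 11.99 F [ 0.32 -0.14 -1.78] sd 0.23 [ 3.1415e+00  7.0000e-04 -3.0120e+00]
```

Still free; lower in small steps until the collar seats.

Emit:
{"method": "carry_out", "body": {
  "moves": [
    {"tx": 0.0,"ty": 0.0,"tz": 0.006,"twist": 0.0,"fingers": 0.0},
    {"tx": 0.0,"ty": 0.0,"tz": 0.003,"twist": 0.0,"fingers": 0.0},
    {"tx": 0.0,"ty": 0.0,"tz": 0.0,"twist": 0.0,"fingers": 0.0},
    {"tx": 0.0,"ty": 0.0,"tz": 0.0,"twist": 0.0,"fingers": 0.0}
  ]
}}

```text
clock: 24.22
eef_pos: [476.8, 133.5, 91.2]
tool_rot: [3.142, 0.0, -3.012]
force: [-0.2, -0.8, 1.4]
width: 15.1
gripper_force: 59.4
```

Emit:
{"method": "carry_out", "body": {
  "moves": [
    {"tx": 0.0,"ty": 0.0,"tz": 0.003,"twist": 0.0,"fingers": 0.0},
    {"tx": 0.0,"ty": 0.0,"tz": 0.0,"twist": 0.0,"fingers": 0.0},
    {"tx": 0.0,"ty": 0.0,"tz": 0.0,"twist": 0.0,"fingers": 0.0}
  ]
}}

```text
clock: 24.6
eef_pos: [476.9, 133.5, 91.1]
tool_rot: [3.142, 0.0, -3.012]
force: [-1.1, -0.9, 10.0]
width: 15.3
gripper_force: 61.0
```

Emit:
{"method": "carry_out", "body": {
  "moves": [
    {"tx": 0.0,"ty": 0.0,"tz": -0.003,"twist": 0.0,"fingers": 0.3},
    {"tx": 0.0,"ty": 0.0,"tz": 0.0,"twist": 0.0,"fingers": 0.6},
    {"tx": 0.0,"ty": 0.0,"tz": 0.0,"twist": 0.0,"fingers": 0.9},
    {"tx": 0.0,"ty": 0.0,"tz": 0.0,"twist": 0.0,"fingers": 0.9},
    {"tx": 0.0,"ty": 0.0,"tz": 0.0,"twist": 0.0,"fingers": 0.9},
    {"tx": 0.0,"ty": 0.0,"tz": -0.1,"twist": 0.0,"fingers": 0.9},
    {"tx": 0.0,"ty": 0.0,"tz": -0.15,"twist": 0.0,"fingers": 0.9},
    {"tx": 0.0,"ty": 0.0,"tz": -0.15,"twist": 0.0,"fingers": 0.9},
    {"tx": 0.0,"ty": 0.0,"tz": 0.0,"twist": 0.0,"fingers": 0.9},
    {"tx": 0.0,"ty": 0.0,"tz": 0.0,"twist": 0.0,"fingers": 0.9}
  ]
}}

```text
clock: 25.85
eef_pos: [476.3, 133.3, 210.7]
tool_rot: [-3.141, -0.001, -3.012]
force: [-0.2, 0.3, -0.4]
width: 77.1
gripper_force: 0.0
```

Run:
```python
from h import *
d,S=avg(2)
s=cv2.resize(d["color"][150:260,270:370],None,fx=4.5,fy=4.5,interpolation=cv2.INTER_CUBIC)
cv2.imwrite("pics/c8.png",cv2.convertScaleAbs(s,alpha=1.4))
print([(proj(d,(477,133.5,z))-[270,150])*4.5 for z in(131,64)])
```

```text
t 25.95 pos [475.92 133.19 210.05] sd 0.14 tipz 127.95 F [-0.24 -0.06 -0.3 ] sd 0.05 [-3.1411e+00 -2.6000e-03 -3.0118e+00]
[array([257.38896318, 168.07485368]), array([240.88005789, 301.32073397])]
```

View pics/c8.png

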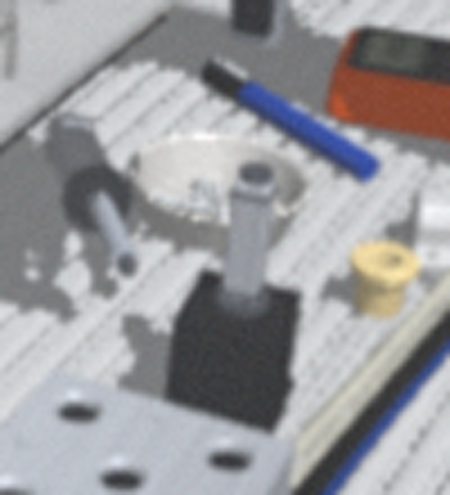

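The picture shows the probe standing upright in the black holder, with its cap at about (253,173) and its collar at the block top. That matches where it stood at the start.

```bash
python3 -c "
from h import *
print(job.finish_job())"
```

```text
the job is handed in; nothing more can be done
None
```

I handed the job in at about 26 s, with no verdict returned: the high stud was in bore 1 (+x −y, taking the carrier's axes as near the world's), is now pushed home at about 34 N (rechecked level with the others), and the probe stands fully down in its holder; the larger decoy probe, upright at the start, is now lying over on the worktop, cause unknown.

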